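# Get the sanding block and yellow paint out from behind

### The job

First move the spray can and the bottle that stand at the front of the wooden caddy onto the black rubber mat, then take out the two things behind them: lay the cork sanding block flat, centred and square on the blue pad and stand the yellow paint jar in the middle of the red coaster. Only after that put the can and the bottle back in the caddy, each upright on the spot where it stood at the beginning. Tip nothing over.

Things in the scene. Friction and masses are not known exactly. Their poses are not given: they have to be found in the camera images.
- can: Spray can with an orange-yellow cap, white and red body, upright cylinder 64 mm in diameter, 225 mm tall (cap from 200 mm up, 62 mm across), about 0.28 kg. Origin: centre of its underside, z up. Can be gripped near the top, on the cap or just below it. Starts on one of the two grey felt discs at the front of the caddy; remember which.
- bottle: Bottle with a tan cap, dark and silver body 60 mm in diameter, 194 mm tall, about 0.33 kg. Its cap is 42 mm across and takes the top 29 mm (165 to 194 mm up); below it are sloping shoulders. Origin: centre of its underside, z up. Can be gripped by the cap. Starts on the other grey felt disc. (A similar bottle far back on the left is not meant.)
- sander: Brown cork sanding block lying flat, 60 (its x) x 100 (its y) x 30 mm high, 0.06 kg. Origin: centre of its underside, z up. Starts at the back of the caddy, behind the can or the bottle.
- jar: Paint jar with a yellow band and yellow paint, white lid, upright, 60 mm in diameter (lid 58 mm), 74 mm tall, 0.12 kg. Origin: centre of its underside, z up. Starts at the back of the caddy beside the sanding block; straight from above only its round white lid shows. (White-lidded jars outside the caddy are not meant.)
- caddy: Fixed wooden caddy, open in front and on top, 190 (x, depth) x 276 mm (y). Floor 6 mm thick; walls 8 mm thick, 40 mm high at the sides, 55 mm at the back (+x). Origin: centre of its underside. Two flat grey felt discs (74 mm) at x = -45, y = +-65 mm carry the can and the bottle; the other two stand at about x = +26, y = +-65 mm, some 8 mm behind.
- mat: Fixed black rubber mat, 200 (x) x 110 (y) x 4 mm, at one side of the caddy. Origin: centre of its underside. Room for the can and the bottle, one nearer to the robot and one farther (for example at x = -50 and +50 mm).
- pad: Fixed flat blue pad, 75 (x) x 115 (y) x 3 mm, on the plywood board on the other side of the caddy from the mat; its underside is 6 mm above the table. Origin: centre of its underside. The sanding block goes on it, long side along the pad's long side.
- coaster: Fixed flat red round coaster, 82 mm in diameter, 3 mm thick, on the same board as the blue pad, its underside 6 mm above the table, centre about 130 mm from the pad's. Origin: centre of its underside. The yellow jar goes on it.

How it is judged:
By the outcome, as a careful person would: the job done as asked, in the order asked, and still so for the second after the job is handed in, with the robot touching nothing.
It also fails if it takes over 123 s, if anything falls off the work surface, if the arm or the gripper's body presses on something with over 40 N, if the wrist force passes 120 N, or if a joint passes its speed limit or range.

### The arm

A 6-joint arm with a two-finger parallel gripper is mounted at the origin on the work surface; the furniture and walls round the work are solid. World frame = base frame: x ahead of the robot, y to its left, z up, the work surface at z = 0. Lengths are in m, angles in degrees, forces in N, time in s.
With the tool pointing down it reaches from about 0.25 to 0.725 m from the base axis. Payload 9.7 kg.
Tool frame: the origin (TCP) lies at the very end of the fingers, on their centre line; the grasp point (between the pads) lies 19 mm behind it; z points along the fingers, y is the line along which they close (so a half turn about z gives the same grasp; the last joint's range is limited). The gripper opens to 85 mm and grips with 20 to 120 N. Pads are 22 mm wide; open, the fingers measure 114 mm over their backs; the gripper's body (76 mm by 85 mm) begins 54 mm behind the grasp point. The pads swing forward as they close: fully open they stand 13 mm farther back than shut.
Start: joints at [68.354, 4.979, 10.078, 95.1, 0, 90], TCP at [0.203, 0.511, 0.231] pointing down, gripper open.
Joint ranges: [-179.16, 179.16], [-48.56, 103.87], [-65.8, 70.77], [-126.05, 130.52], [-82.76, 87.17], [-180, 180]. Speed limits (degrees/s): [127.2, 127.2, 147.25, 180, 180, 180].

### API

Orientations are given as [roll, pitch, yaw] about the fixed x, y, z axes, in that order (R = Rz(yaw) Ry(pitch) Rx(roll)).
In Python, from workcell import bot gives the robot as it stands.
- The arm moves only by the tool step_arm, never from a script. Its argument "targets" is a list of rows, each a list of 3 entries, a list of its own where there are three numbers: the opening, from 0 (shut) to 1 (fully open), then the shift along the world's x, y, z in mm, then the turn, a rotation vector about the world's x, y, z in rad. In form: [[grip, [tx, ty, tz], [wx, wy, wz]], ...]. A call has 1 to 8 rows; each row is the pose to reach, as a shift and turn from the pose commanded when the call began; what a row does not reach only later rows make up. A row lasts 1/10 s, in which the tool goes at most 50 mm and 8.59 degrees, less where a joint would pass 70% of its speed; a pose out of reach is approached as far as the arm can. A call with a gripper value outside its range is refused whole. The fingers move at their own pace and stop on an object; "force" is the grip in N (left out, the last holds). Time passes only in rows, so rows that repeat a pose let the fingers close. It gives the time, the measured TCP pose, the force, the opening and the grip force at its end, in the units of the state.
- bot.get_obs(): the state, without advancing time (a new reading comes with each control period).
- bot.camera(name): name is "scene" or "side" or "wrist"; returns (picture, depth): 480x640x3 uint8, red, green, blue; 480x640 float32, m along the optical axis (not along the pixel's ray), 0 where there is no reading.
- bot.camera_params(name): a dict with "K" (3x3 intrinsics, pixels), "R" (3x3) and "t" (3): a world point X has camera coordinates R X + t. Camera axes: x right, y down, z forward; pixel columns grow to the right and rows downward; lengths in m; the calibration is good to about 2 mm. The wrist camera is an equidistant fisheye: a pixel r from the principal point sees the ray r / f radians off the axis. A picture is of the moment at which its call begins: read the wrist's pose just before it. camera_params takes no time and is no camera call; for the wrist camera it gives the pose at the moment of the call.
- bot.job_done(): hands the job in; it is judged then, once.
The state is a dict: "time": time; "q": joint angles; "qd": joint speeds; "joint_efforts": joint torques, N m; "ee_pos": TCP position; "tcp_rot": TCP orientation; "wrist_force": force on the tool from outside, world axes, zero at the start; "torque": the same for the moment, N m; "opening": finger opening in m; "grasp_force": force on a finger pad.
Only numpy, scipy, OpenCV 4.12 (cv2) and the standard library are available. Lean on these libraries where they do the work, as an engineer would, in place of code of your own. Each camera call takes 0.05 s, during which the arm holds its last target. There are 200 camera calls.

## Working session

There is one attempt and no reset: what is moved stays moved. The work goes in short steps, Python scripts to look and compute and a tool call to move; the robot and the scene stay as the last step left them, time stands still between calls to the robot, and variables do not carry over. Pictures are saved under pics/ and viewed, at most 14 in all, crops included, and the job is handed in when it is done.

Besides the shell and the picture viewer there is one more tool, called after "Call:" as a command line: name --argument value ..., lists and objects as JSON in quotes. step_arm: Moves the arm, as the interface text tells. Its arguments: {"type":"object","properties":{"targets":{"type":"array","items":{"type":"array"}},"force":{"type":"number"}},"required":["targets"]}

```bash
mkdir -p pics; ls
cat > h.py <<'E'
import numpy as np, cv2
from workcell import bot
def snap(n,f):
    p=bot.camera_params(n); im,d=bot.camera(n)
    cv2.imwrite(f'pics/{f}.png',im[:,:,::-1]); np.savez(f'pics/{f}.npz',im=im,d=d,K=p['K'],R=p['R'],t=p['t'],w=(n=='wrist'))
def load(f): return np.load(f'pics/{f}.npz')
def pts(f):
    z=load(f);K=z['K'];d=z['d'];v,u=np.mgrid[:480,:640]
    x=(u-K[0,2])/K[0,0];y=(v-K[1,2])/K[1,1]
    if z['w']:
        r=np.hypot(x,y)+1e-9; s=np.tan(np.minimum(r,1.5))/r; x=x*s;y=y*s
    P=np.stack([x*d,y*d,d],-1)
    X=(P-z['t'])@z['R']; X[d<=0]=np.nan
    return X,z['im']
E
python3 - <<'E'
from h import *
o=bot.get_obs();print({k:np.round(v,3) for k,v in o.items()})
for n in('scene','side','wrist'):
    snap(n,n+'0'); p=bot.camera_params(n);print(n,np.round(p['K'],1).tolist(),np.round(-p['R'].T@p['t'],3),np.round(p['R'],2).tolist())
E
```

```text
pics
{'time': np.float64(0.0), 'q': array([ 6.8356e+01,  5.0100e+00,  1.0035e+01,  9.5097e+01, -2.0000e-03,
        9.0000e+01]), 'qd': array([ 0.072,  0.058,  0.06 , -0.006, -0.   , -0.083]), 'joint_efforts': array([-3.0000e-03, -5.2039e+01,  4.6480e+01,  1.6000e-02, -0.0000e+00,
        0.0000e+00]), 'ee_pos': array([0.203, 0.511, 0.231]), 'tcp_rot': array([-1.79928e+02,  2.00000e-03,  1.58356e+02]), 'wrist_force': array([-0.066, -0.113,  0.852]), 'torque': array([-0.041, -0.054, -0.001]), 'grasp_force': np.float64(0.0), 'opening': np.float64(0.086)}
scene [[603.1, 0.0, 319.6], [0.0, 603.1, 240.0], [0.0, 0.0, 1.0]] [ 0.089 -0.7    1.021] [[0.87, -0.5, 0.01], [-0.38, -0.66, -0.65], [0.33, 0.56, -0.76]]
side [[476.0, 0.0, 309.9], [0.0, 476.0, 234.4], [0.0, 0.0, 1.0]] [ 0.546 -0.911  0.743] [[1.0, 0.04, 0.01], [0.03, -0.6, -0.8], [-0.02, 0.8, -0.6]]
wrist [[371.6, 0.0, 324.2], [0.0, 371.6, 237.9], [0.0, 0.0, 1.0]] [0.128 0.54  0.374] [[0.37, 0.93, -0.0], [0.88, -0.35, 0.31], [0.29, -0.11, -0.95]]
```

View pics/scene0.png

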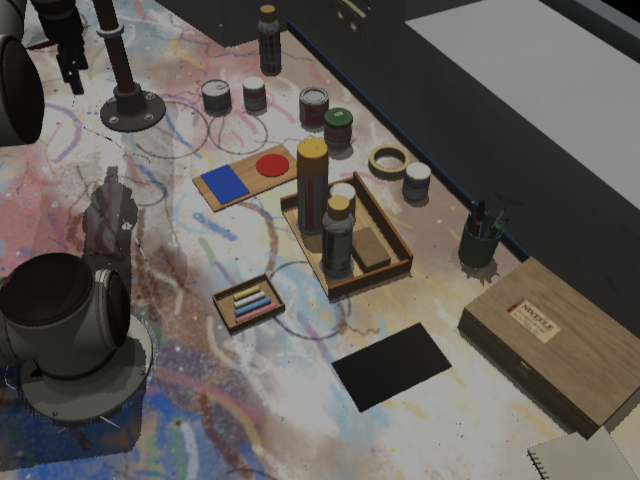

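View pics/side0.png

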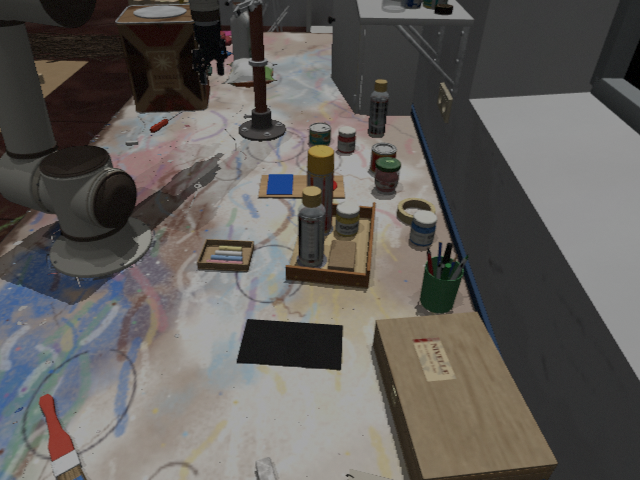

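View pics/wrist0.png

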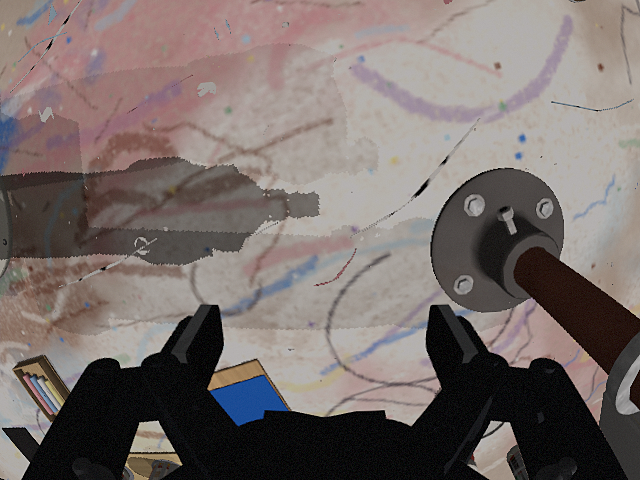

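The scene view shows the can cap at (312,150) and the bottle cap at (338,205). The jar lid is at (343,192) behind the can, and the sander at (370,247) behind the bottle. The mat is at (390,365), the pad at (225,185) and the coaster at (272,165). The side view agrees. The wrist view shows the lamp-pole foot at (500,240), close to the tool. Next I'll measure from both depth views.

Run:
```python
from h import *
def box(X,m):
    P=X[m];P=P[~np.isnan(P[:,0])]; (c,s,a)=cv2.minAreaRect((P[:,:2]*1000).astype(np.float32)); return np.round(c,1),np.round(s,1),round(a,1),'zmed',np.round(np.median(P[:,2])*1000,1),len(P),'ext',np.round(np.nanpercentile(P,[1,99],axis=0)*1000).tolist()
def big(m):
    n,l,st,_=cv2.connectedComponentsWithStats(m.astype(np.uint8)); return l==1+np.argmax(st[1:,4])
def circ(P):
    A=np.c_[2*P[:,:2],np.ones(len(P))];s=np.linalg.lstsq(A,(P[:,:2]**2).sum(1),rcond=None)[0];return np.round(s[:2]*1000,1),round(1000*np.sqrt(s[2]+s[0]**2+s[1]**2),1)
for f in('scene0','side0'):
    X,im=pts(f);hsv=cv2.cvtColor(im,cv2.COLOR_RGB2HSV);H,S,V=[hsv[...,i].astype(int) for i in range(3)]
    z=X[...,2];x=X[...,0];y=X[...,1];R=(x>.3)&(x<.75)
    print(f,'pad',box(X,big((H>105)&(H<130)&(S>150)&R&(z<.05)&(y>.05))))
    print('coaster',box(X,big(((H<6)|(H>174))&(S>150)&R&(z<.03)&(y>.05))))
    print('mat',box(X,big((V<50)&R&(z<.03)&(z>-.01)&(y<.05))))
    # caddy region
    for nm,lo,hi in(('capcan',.215,.235),('canbody',.1,.185),('bot top',.187,.203)):
        m=big((z>lo)&(z<hi)&R&(abs(y)<.3));print(nm,box(X,m),circ(X[m]))
    m=big((S<60)&(V>120)&(z>.07)&(z<.09)&(x>.45)&(x<.7)&(abs(y)<.25));print('jarlid',box(X,m),circ(X[m]))
    m=big((z>.033)&(z<.040)&(x>.4)&(x<.7)&(abs(y)<.25));print('sander',box(X,m))
    m=(z>.050)&(z<.065)&(x>.5)&(x<.75)&(abs(y)<.25)&(S>90);m=big(m);print('backwall',box(X,m))
```

```text
scene0 pad (array([417.4, 301.6]), array([ 73.9, 116.9]), 3.2, 'zmed', np.float64(8.8), 1000, 'ext', [[381.0, 246.0, 3.0], [453.0, 356.0, 14.0]])
coaster (array([544.8, 304.3]), array([81. , 79.3]), 12.2, 'zmed', np.float64(8.6), 593, 'ext', [[508.0, 266.0, 3.0], [583.0, 341.0, 13.0]])
mat (array([ 491.1, -292.5]), array([110.2, 199.6]), 87.6, 'zmed', np.float64(3.8), 5427, 'ext', [[393.0, -347.0, -1.0], [587.0, -239.0, 8.0]])
capcan (array([537.2,  88.5]), array([61.6, 61.2]), 81.1, 'zmed', np.float64(229.0), 637, 'ext', [[508.0, 60.0, 216.0], [565.0, 117.0, 233.0]]) (array([536. ,  87.7]), np.float64(22.8))
canbody (array([516.6, -46.4]), array([50.5, 60.3]), 59.9, 'zmed', np.float64(148.1), 976, 'ext', [[491.0, -69.0, 101.0], [545.0, -21.0, 184.0]]) (array([518.6, -42.3]), np.float64(24.1))
bot top (array([520.9, -38.7]), array([41.1, 40.9]), 73.1, 'zmed', np.float64(198.9), 345, 'ext', [[500.0, -58.0, 188.0], [540.0, -20.0, 203.0]]) (array([519.9, -40. ]), np.float64(15.6))
jarlid (array([611.7,  84.1]), array([47.5, 52.8]), 42.0, 'zmed', np.float64(78.9), 275, 'ext', [[585.0, 57
[... 1125 characters left out ...]
(array([530.7,   4.9]), np.float64(66.7))
bot top (array([521.6, -38.9]), array([39. , 42.1]), 1.8, 'zmed', np.float64(199.4), 240, 'ext', [[502.0, -60.0, 187.0], [541.0, -19.0, 202.0]]) (array([521.4, -41. ]), np.float64(15.8))
jarlid (array([610. ,  82.1]), array([51.4, 54.7]), 34.8, 'zmed', np.float64(79.6), 218, 'ext', [[584.0, 56.0, 76.0], [636.0, 110.0, 82.0]]) (array([610.1,  83. ]), np.float64(19.8))
sander (array([595.3, -46.6]), array([102.3,  59.6]), 85.0, 'zmed', np.float64(36.3), 683, 'ext', [[566.0, -97.0, 33.0], [625.0, 1.0, 39.0]])
backwall (array([665.4,   9.1]), array([275.9,   7.9]), 83.3, 'zmed', np.float64(55.0), 230, 'ext', [[646.0, -127.0, 52.0], [682.0, 139.0, 58.0]])
```

Run:
```python
from h import *
A=[]
for f in('scene0','side0','wrist0'):
    X,im=pts(f);P=X.reshape(-1,3);P=P[~np.isnan(P[:,0])];A.append(P)
P=np.vstack(A)
m=(P[:,0]>.05)&(P[:,0]<.85)&(P[:,1]>-.4)&(P[:,1]<.75)&(P[:,2]>.03)
P=P[m];g=np.zeros((16,23),int);c=np.zeros_like(g)
i=((P[:,0]-.05)/.05).astype(int);j=((P[:,1]+.4)/.05).astype(int)
np.maximum.at(g,(i,j),(P[:,2]*1000).astype(int))
print('cols y',[int(-400+50*k) for k in range(23)])
for k in range(16):print(50+50*k,g[k].tolist())
o=(P[:,1]>.35)&(P[:,0]>.25)&(P[:,2]>.1)&(P[:,0]<.6);Q=P[o]
for lo in np.arange(.1,.8,.1):
    q=Q[(Q[:,2]>lo)&(Q[:,2]<lo+.1)]
    if len(q):print(round(lo,1),len(q),np.percentile(q,[2,50,98],axis=0).round(3)[:,:2].tolist())
```

```text
cols y [-400, -350, -300, -250, -200, -150, -100, -50, 0, 50, 100, 150, 200, 250, 300, 350, 400, 450, 500, 550, 600, 650, 700]
50 [0, 0, 0, 0, 0, 0, 602, 641, 642, 623, 626, 0, 0, 0, 0, 0, 0, 0, 0, 0, 0, 0, 0]
100 [0, 0, 0, 0, 0, 0, 0, 556, 629, 620, 631, 614, 0, 0, 0, 0, 0, 0, 0, 0, 0, 0, 0]
150 [0, 0, 0, 0, 0, 0, 0, 0, 0, 0, 0, 0, 0, 0, 0, 0, 350, 473, 440, 315, 0, 0, 0]
200 [0, 0, 0, 0, 0, 0, 0, 0, 0, 0, 0, 0, 0, 0, 0, 0, 0, 473, 465, 347, 438, 0, 0]
250 [0, 0, 0, 0, 0, 0, 0, 0, 0, 0, 0, 0, 0, 0, 0, 0, 451, 451, 454, 0, 442, 438, 80]
300 [0, 0, 0, 0, 0, 0, 0, 0, 0, 0, 0, 0, 0, 0, 0, 0, 466, 467, 466, 0, 446, 429, 80]
350 [0, 0, 0, 0, 0, 0, 0, 0, 0, 0, 0, 0, 0, 0, 0, 0, 0, 470, 463, 0, 0, 437, 0]
400 [0, 0, 0, 0, 0, 0, 0, 0, 0, 0, 0, 0, 0, 0, 0, 0, 0, 0, 0, 0, 0, 0, 0]
450 [0, 0, 0, 0, 0, 44, 159, 194, 0, 0, 0, 42, 0, 0, 0, 0, 0, 0, 0, 59, 59, 0, 0]
500 [0, 0, 0, 0, 0, 45, 204, 204, 0, 233, 235, 43, 0, 0, 0, 0, 0, 0, 0, 61, 59, 0, 0]
550 [0, 0, 0, 0, 0, 44, 90, 154, 37, 232, 231, 41, 0, 0, 0, 0, 0, 0, 77, 76, 60, 0, 0]
600 [0, 0, 0, 0, 0, 58, 55, 40, 35, 83, 83, 40, 0, 0, 0, 0, 448, 448, 448, 448, 448, 437, 0]
650 [77, 77, 76, 0, 0, 57, 59, 58, 59, 59, 58, 0, 0, 92, 93, 79, 448, 477, 467, 448, 448, 147, 0]
700 [77, 78, 78, 0, 0, 0, 0, 0, 0, 0, 0, 0, 0, 94, 93, 81, 449, 480, 0, 0, 447, 198, 0]
750 [77, 77, 77, 137, 146, 144, 0, 0, 76, 76, 30, 0, 0, 92, 94, 77, 448, 477, 472, 0, 147, 174, 0]
800 [77, 78, 76, 98, 146, 140, 0, 0, 79, 78, 30, 0, 31, 0, 0, 0, 463, 468, 473, 457, 454, 0, 355]
0.1 5279 [[0.297, 0.658], [0.304, 0.666], [0.335, 0.691]]
0.2 5472 [[0.29, 0.648], [0.307, 0.661], [0.341, 0.688]]
0.3 669 [[0.3, 0.655], [0.32, 0.663], [0.34, 0.679]]
0.4 400 [[0.26, 0.449], [0.324, 0.512], [0.367, 0.678]]
```

Run:
```python
from h import *
for f in('scene0','side0','wrist0'):
    X,im=pts(f);x,y,z=X[...,0],X[...,1],X[...,2]
    for nm,m in(('A',(x>.27)&(x<.42)&(y>.38)&(y<.56)&(z>.3)),('B',(x>.6)&(x<.85)&(y>.4)&(z>.3)&(y<.7)),('C',(x>.2)&(x<.9)&(y>-.4)&(y<.4)&(z>.24))):
        v,u=np.where(m)
        if len(u):print(f,nm,len(u),u.min(),u.max(),v.min(),v.max(),np.round([x[m].min(),x[m].max(),y[m].min(),y[m].max(),z[m].min(),z[m].max()],3))
```

```text
side0 A 272 233 262 0 17 [0.292 0.369 0.446 0.545 0.434 0.471]
side0 B 2428 355 444 0 67 [0.629 0.85  0.413 0.68  0.31  0.481]
```

Run:
```python
import cv2
a=cv2.imread('pics/scene0.png')[0:120,0:200];b=cv2.imread('pics/side0.png')[0:140,180:480]
a=cv2.resize(a,None,fx=2,fy=2);b=cv2.resize(b,None,fx=2,fy=2)
import numpy as np
o=np.zeros((600,600,3),np.uint8);o[:240,:400]=a;o[250:530,:600]=b
cv2.imwrite('pics/crop1.png',o)
```

```text
(no output)
```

View pics/crop1.png

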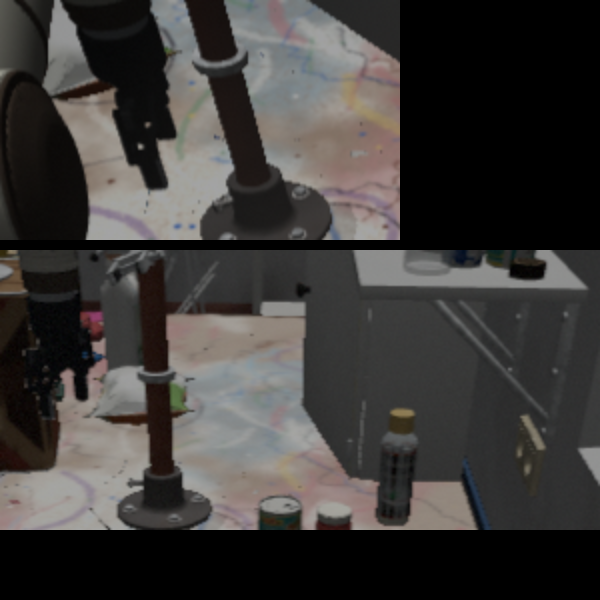

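The crop shows a pole with a clamp near the top (side view, about (245,8)) and a shelf at z≈0.45 on the right. I'll check how much of the volume over the work area the cameras cover.

Run:
```python
from h import *
for p in [(.33,.45,.47),(.33,.45,.6),(.33,.35,.5),(.33,.35,.6),(.42,.3,.45),(.42,.3,.6),(.53,.3,.5),(.33,.2,.6),(.33,.67,.45),(.32,.67,.6)]:
    r=[p]
    for f in('scene0','side0'):
        z=load(f);c=z['R']@np.array(p)+z['t'];u=z['K']@c/c[2];k=u[:2].round().astype(int)
        ok=0<=k[0]<640 and 0<=k[1]<480
        r+=[f,k.tolist(),round(float(c[2]),3),round(float(z['d'][k[1],k[0]]),3) if ok else None]
    print(*r)
z=load('side0');X,_=pts('side0')
for v in(0,4,8,12,16,20):print(v,[(u,X[v,u].round(3).tolist()) for u in range(234,272,6)])
```

```text
(0.33, 0.45, 0.47) scene0 [122, -24] 1.139 None side0 [246, 3] 1.255 1.315
(0.33, 0.45, 0.6) scene0 [104, -98] 1.039 None side0 [242, -54] 1.176 None
(0.33, 0.35, 0.5) scene0 [136, -17] 1.06 None side0 [239, -1] 1.157 None
(0.33, 0.35, 0.6) scene0 [123, -77] 0.984 None side0 [235, -49] 1.096 None
(0.42, 0.3, 0.45) scene0 [199, 10] 1.1 1.808 side0 [274, 26] 1.145 0.0
(0.42, 0.3, 0.6) scene0 [186, -76] 0.986 None side0 [272, -45] 1.055 None
(0.53, 0.3, 0.5) scene0 [251, -31] 1.098 None side0 [321, 5] 1.112 0.0
(0.33, 0.2, 0.6) scene0 [155, -39] 0.9 None side0 [223, -39] 0.977 None
(0.33, 0.67, 0.45) scene0 [91, -59] 1.276 None side0 [256, -5] 1.442 None
(0.32, 0.67, 0.6) scene0 [64, -138] 1.158 None side0 [250, -63] 1.352 None
0 [(234, [0.26, 0.669, 0.435]), (240, [0.279, 0.666, 0.436]), (246, [0.32, 0.528, 0.463]), (252, [0.339, 0.51, 0.466]), (258, [0.358, 0.492, 0.47]), (264, [0.353, 0.665, 0.437]), (270, [nan, nan, nan])]
4 [(234, [0.129, 1.391, 0.277]), (240, [0.305, 0.51, 0.456]), (246, [0.321, 0.511, 0.456]), (252, [0.343, 0.48, 0.462]), (258, [0.335, 0.654, 0.428]), (264, [nan, nan, nan]), (270, [nan, nan, nan])]
8 [(234, [0.129, 1.382, 0.263]), (240, [0.307, 0.492, 0.45]), (246, [0.32, 0.518, 0.444]), (252, [0.344, 0.463, 0.456]), (258, [0.334, 0.661, 0.415]), (264, [nan, nan, nan]), (270, [nan, nan, nan])]
12 [(234, [0.297, 0.455, 0.447]), (240, [0.302, 0.516, 0.434]), (246, [0.165, 1.483, 0.225]), (252, [0.315, 0.657, 0.404]), (258, [0.333, 0.66, 0.404]), (264, [nan, nan, nan]), (270, [nan, nan, nan])]
16 [(234, [0.127, 1.374, 0.231]), (240, [0.155, 1.37, 0.232]), (246, [0.172, 1.435, 0.218]), (252, [0.314, 0.663, 0.391]), (258, [0.332, 0.662, 0.392]), (264, [nan, nan, nan]), (270, [nan, nan, nan])]
20 [(234, [0.127, 1.369, 0.215]), (240, [0.153, 1.376, 0.214]), (246, [0.177, 1.396, 0.21]), (252, [0.313, 0.664, 0.38]), (258, [0.331, 0.668, 0.379]), (264, [nan, nan, nan]), (270, [nan, nan, nan])]
```

Call:
step_arm --targets '[[1,[-15,-20,5],[0,0,-0.08]],[1,[-25,-50,15],[0,0,-0.16]],[1,[-30,-85,25],[0,0,-0.24]],[1,[-30,-120,40],[0,0,-0.33]],[1,[-30,-155,50],[0,0,-0.41]],[1,[-30,-190,60],[0,0,-0.49]],[1,[-30,-215,65],[0,0,-0.57]],[1,[-30,-240,69],[0,0,-0.65]]]' --force 60

```text
time: 0.95
ee_pos: [0.1727, 0.27, 0.3007]
tcp_rot: [180.0, -0.0, 120.9]
wrist_force: [0.9, 0.4, 0.9]
opening: 0.0853
grasp_force: 0.0
```

Call:
step_arm --targets '[[1,[20,-20,0],[0,0,-0.08]],[1,[50,-42,0],[0,0,-0.16]],[1,[85,-65,0],[0,0,-0.24]],[1,[120,-90,0],[0,0,-0.33]],[1,[155,-115,0],[0,0,-0.41]],[1,[190,-140,0],[0,0,-0.49]],[1,[225,-162,0],[0,0,-0.57]],[1,[250,-180,0],[0,0,-0.655]]]'

```text
time: 1.75
ee_pos: [0.4245, 0.0895, 0.2997]
tcp_rot: [-180.0, 0.0, 83.3]
wrist_force: [0.2, 1.1, 0.5]
opening: 0.085
grasp_force: 0.0
```

Call:
step_arm --targets '[[1,[20,0,0],[0,0,0]],[1,[50,-1,0],[0,0,0]],[1,[85,-2,0],[0,0,0]],[1,[105,-3,0],[0,0,0]],[1,[114,-3,0],[0,0,0]],[1,[114,-3,-5],[0,0,0]]]'

```text
time: 2.35
ee_pos: [0.5374, 0.0882, 0.2948]
tcp_rot: [-180.0, 0.0, 83.6]
wrist_force: [-0.4, 0.2, 0.5]
opening: 0.0855
grasp_force: 0.0
```

Run:
```python
from h import *
snap('wrist','w1'); X,im=pts('w1');x,y,z=X[...,0],X[...,1],X[...,2]
def c(n,m):
    P=X[m];(cc,s,a)=cv2.minAreaRect((P[:,:2]*1000).astype(np.float32));cc2,r=cv2.minEnclosingCircle((P[:,:2]*1000).astype(np.float32));print(n,len(P),np.round(cc,1),np.round(s,1),np.round(cc2,1),round(r,1),round(np.median(P[:,2])*1000,1),np.round(np.percentile(P,[1,99],axis=0)*1000).tolist())
R=lambda a,b,cx,cy,r:(z>a)&(z<b)&(np.hypot(x-cx,y-cy)<r)
c('can',R(.218,.24,.537,.088,.06));c('bot',R(.185,.21,.521,-.039,.05));c('jar',R(.07,.09,.61,.083,.045));c('sander',R(.03,.042,.595,-.047,.07))
```

```text
can 7898 [537.4  92.1] [61.3 61. ] [537.5  91.8] 31.4 230.6 [[509.0, 64.0, 220.0], [566.0, 122.0, 232.0]]
bot 1862 [520.9 -37.6] [40.3 40. ] [520.4 -37.5] 21.0 200.1 [[501.0, -56.0, 186.0], [540.0, -18.0, 202.0]]
jar 2544 [608.4  83.4] [57.8 57.1] [608.8  83.4] 29.4 79.4 [[581.0, 57.0, 72.0], [635.0, 111.0, 81.0]]
sander 3638 [600.9 -56.7] [121.1 106.7] [607.1 -59.5] 66.9 36.3 [[563.0, -115.0, 31.0], [656.0, 3.0, 40.0]]
```

View pics/w1.png

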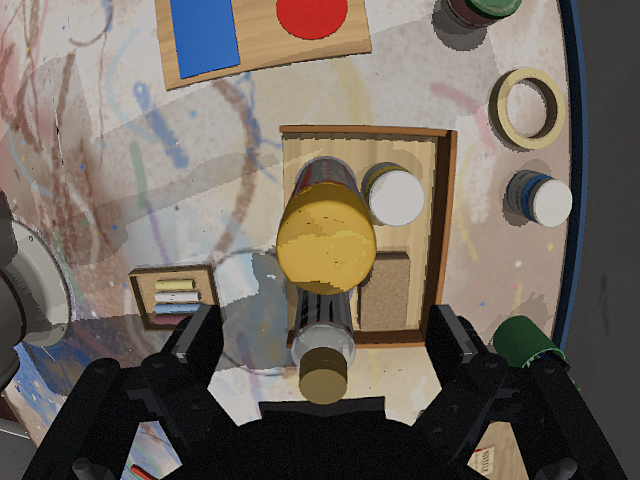

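The view shows the can cap at (325,235), the bottle cap at (325,375), the jar lid at (395,198) and the sander at (385,290), all in line with the measurements. Now I'll lower onto the can.

Call:
step_arm --targets '[[1,[0,1,-15],[0,0,0]],[1,[0,1,-40],[0,0,0]],[1,[0,1,-65],[0,0,0]],[1,[0,1,-85],[0,0,0]],[1,[0,1,-98],[0,0,0]],[1,[0,1,-103],[0,0,0]],[0.6,[0,1,-103],[0,0,0]],[0.5,[0,1,-103],[0,0,0]]]' --force 60

```text
time: 3.2
ee_pos: [0.5373, 0.0893, 0.194]
tcp_rot: [179.9, -0.0, 83.6]
wrist_force: [1.6, 1.4, 15.2]
opening: 0.06
grasp_force: 62.4
```

Call:
step_arm --targets '[[0,[0,0,0],[0,0,0]],[0,[0,0,0],[0,0,0]],[0,[0,0,0],[0,0,0]],[0,[0,0,0],[0,0,0]]]'

```text
time: 3.6
ee_pos: [0.5375, 0.0893, 0.1942]
tcp_rot: [179.8, -0.0, 83.6]
wrist_force: [0.3, -0.4, 5.4]
opening: 0.0597
grasp_force: 65.5
```

Call:
step_arm --targets '[[0,[0,0,8],[0,0,0]],[0,[0,0,22],[0,0,0]],[0,[0,0,38],[0,0,0]],[0,[-6,0,52],[0,0,0]],[0,[-20,0,60],[0,0,0]],[0,[-40,0,64],[0,0,0]],[0,[-62,0,65],[0,0,0]],[0,[-84,0,65],[0,0,0]]]'

```text
time: 4.4
ee_pos: [0.4511, 0.0891, 0.2576]
tcp_rot: [-180.0, -0.0, 83.6]
wrist_force: [-0.9, 0.4, -2.7]
opening: 0.06
grasp_force: 65.7
```

Call:
step_arm --targets '[[0,[-18,-4,0],[0,0,0]],[0,[-26,-16,0],[0,0,0]],[0,[-28,-38,0],[0,0,0]],[0,[-28,-65,0],[0,0,0]],[0,[-28,-95,0],[0,0,0]],[0,[-28,-125,0],[0,0,0]],[0,[-28,-155,0],[0,0,0]],[0,[-26,-185,0],[0,0,0]]]'

```text
time: 5.2
ee_pos: [0.4261, -0.0974, 0.2575]
tcp_rot: [180.0, 0.0, 83.6]
wrist_force: [0.7, -0.4, -2.6]
opening: 0.0598
grasp_force: 65.8
```

Call:
step_arm --targets '[[0,[2,-30,0],[0,0,0]],[0,[4,-60,0],[0,0,0]],[0,[6,-90,0],[0,0,0]],[0,[8,-120,0],[0,0,0]],[0,[10,-150,0],[0,0,0]],[0,[12,-175,0],[0,0,0]],[0,[13,-188,0],[0,0,0]],[0,[14,-194,-2],[0,0,0]]]'

```text
time: 6.0
ee_pos: [0.4404, -0.2908, 0.2552]
tcp_rot: [-180.0, -0.0, 83.5]
wrist_force: [0.3, 0.2, -2.8]
opening: 0.0596
grasp_force: 65.8
```

Call:
step_arm --targets '[[0,[0,0,-10],[0,0,0]],[0,[0,0,-25],[0,0,0]],[0,[0,0,-40],[0,0,0]],[0,[0,0,-52],[0,0,0]],[0,[0,0,-58],[0,0,0]],[0,[0,0,-61],[0,0,0]],[0,[0,0,-62],[0,0,0]],[0,[0,0,-63],[0,0,0]]]'

```text
time: 6.8
ee_pos: [0.4411, -0.2898, 0.1928]
tcp_rot: [180.0, 0.0, 83.6]
wrist_force: [-0.0, -0.2, -2.5]
opening: 0.0594
grasp_force: 65.8
```

Call:
step_arm --targets '[[0,[0,0,-1],[0,0,0]],[0,[0,0,-1.5],[0,0,0]],[0,[0,0,-1.5],[0,0,0]]]'

```text
time: 7.1
ee_pos: [0.4412, -0.2901, 0.1922]
tcp_rot: [179.9, 0.1, 83.6]
wrist_force: [0.2, 0.0, 5.3]
opening: 0.0599
grasp_force: 66.5
```

Call:
step_arm --targets '[[0.8,[0,0,0],[0,0,0]],[0.9,[0,0,0],[0,0,0]],[1,[0,0,1],[0,0,0]],[1,[0,0,10],[0,0,0]],[1,[0,0,35],[0,0,0]],[1,[0,0,65],[0,0,0]],[1,[2,10,90],[0,0,0]],[1,[10,35,95],[0,0,0]]]'

```text
time: 7.9
ee_pos: [0.4511, -0.2558, 0.2894]
tcp_rot: [179.8, 0.1, 83.5]
wrist_force: [0.7, 0.4, 0.4]
opening: 0.0856
grasp_force: 0.0
```

Call:
step_arm --targets '[[1,[10,40,0],[0,0,0]],[1,[22,80,0],[0,0,0]],[1,[34,120,0],[0,0,0]],[1,[48,160,0],[0,0,0]],[1,[60,195,0],[0,0,0]],[1,[68,212,0],[0,0,0]],[1,[70,217,0],[0,0,0]],[1,[70,217,0],[0,0,0]]]'

```text
time: 8.7
ee_pos: [0.521, -0.0375, 0.286]
tcp_rot: [180.0, 0.0, 83.7]
wrist_force: [1.0, -0.3, 1.0]
opening: 0.0852
grasp_force: 0.0
```

Run:
```python
from h import *
print(bot.get_obs()['ee_pos'],bot.get_obs()['time'])
for n in('scene','side','wrist'):
    snap(n,n+'2'); X,im=pts(n+'2');x,y,z=X[...,0],X[...,1],X[...,2]
    for nm,a,b,cx,cy in(('bot',.19,.21,.521,-.038),('can',.215,.24,.441,-.29)):
        m=(z>a)&(z<b)&(np.hypot(x-cx,y-cy)<.05)
        if m.sum()>50:P=X[m];print(n,nm,m.sum(),np.round(cv2.minEnclosingCircle((P[:,:2]*1000).astype(np.float32)),1) if 0 else [np.round(v,1) for v in cv2.minEnclosingCircle((P[:,:2]*1000).astype(np.float32))],np.median(P[:,2]).round(4))
```

```text
[ 0.52098035 -0.03745486  0.28604956] 8.7
scene bot 325 [array([521.2, -37.6]), np.float64(22.5)] 0.1993
scene can 1124 [array([ 441.2, -288.2]), np.float64(31.9)] 0.2275
side bot 219 [array([519.4, -39.6]), np.float64(22.7)] 0.1998
side can 826 [array([ 442.9, -289.2]), np.float64(31.5)] 0.2278
wrist bot 3013 [array([520.5, -38.5]), np.float64(20.9)] 0.2004
```

Call:
step_arm --targets '[[1,[0,-1,-20],[0,0,0]],[1,[0,-1,-50],[0,0,0]],[1,[0,-1,-80],[0,0,0]],[1,[0,-1,-104],[0,0,0]],[0.8,[0,-1,-116],[0,0,0]],[0.7,[0,-1,-120],[0,0,0]],[0.6,[0,-1,-121],[0,0,0]],[0.5,[0,-1,-121],[0,0,0]]]'

```text
time: 9.65
ee_pos: [0.5213, -0.039, 0.166]
tcp_rot: [179.9, -0.0, 83.6]
wrist_force: [0.6, 0.1, 0.5]
opening: 0.0426
grasp_force: 0.1
```

Call:
step_arm --targets '[[0.3,[0,0,0],[0,0,0]],[0,[0,0,0],[0,0,0]],[0,[0,0,0],[0,0,0]],[0,[0,0,0],[0,0,0]],[0,[0,0,0],[0,0,0]]]'

```text
time: 10.15
ee_pos: [0.5216, -0.0389, 0.1663]
tcp_rot: [179.9, 0.0, 83.6]
wrist_force: [0.2, -0.6, 6.4]
opening: 0.0406
grasp_force: 61.1
```

Call:
step_arm --targets '[[0,[0,0,8],[0,0,0]],[0,[0,0,22],[0,0,0]],[0,[0,0,38],[0,0,0]],[0,[0,-5,52],[0,0,0]],[0,[0,-16,60],[0,0,0]],[0,[2,-36,64],[0,0,0]],[0,[5,-60,65],[0,0,0]],[0,[8,-85,65],[0,0,0]]]'

```text
time: 10.95
ee_pos: [0.5289, -0.125, 0.2304]
tcp_rot: [180.0, 0.0, 83.6]
wrist_force: [0.2, -0.1, -3.5]
opening: 0.0404
grasp_force: 61.2
```

Call:
step_arm --targets '[[0,[3,-28,0],[0,0,0]],[0,[6,-56,0],[0,0,0]],[0,[9,-84,0],[0,0,0]],[0,[12,-112,0],[0,0,0]],[0,[15,-138,0],[0,0,0]],[0,[17,-158,0],[0,0,0]],[0,[18,-167,0],[0,0,0]],[0,[18,-170,-3],[0,0,0]]]'

```text
time: 11.75
ee_pos: [0.5468, -0.2948, 0.2267]
tcp_rot: [-180.0, -0.0, 83.5]
wrist_force: [-0.5, -0.8, -3.5]
opening: 0.0402
grasp_force: 61.4
```

Call:
step_arm --targets '[[0,[0,0,-12],[0,0,0]],[0,[0,0,-27],[0,0,0]],[0,[0,0,-42],[0,0,0]],[0,[0,0,-53],[0,0,0]],[0,[0,0,-59],[0,0,0]],[0,[0,0,-61],[0,0,0]],[0,[0,0,-62],[0,0,0]],[0,[0,0,-62],[0,0,0]]]'

```text
time: 12.55
ee_pos: [0.5471, -0.2938, 0.1654]
tcp_rot: [180.0, 0.0, 83.6]
wrist_force: [0.3, 0.6, -3.9]
opening: 0.0403
grasp_force: 61.4
```

Call:
step_arm --targets '[[0,[0,0,-1],[0,0,0]],[0,[0,0,-2],[0,0,0]],[0,[0,0,-2],[0,0,0]]]'

```text
time: 12.85
ee_pos: [0.5473, -0.2941, 0.1643]
tcp_rot: [179.9, 0.1, 83.6]
wrist_force: [-1.5, 1.2, 5.6]
opening: 0.0409
grasp_force: 62.3
```

Call:
step_arm --targets '[[0.6,[0,0,0],[0,0,0]],[0.72,[0,0,0],[0,0,0]],[0.72,[0,0,1],[0,0,0]],[0.72,[0,0,15],[0,0,0]],[0.72,[0,0,40],[0,0,0]],[0.72,[0,0,70],[0,0,0]],[0.72,[2,8,90],[0,0,0]],[0.72,[8,35,95],[0,0,0]]]'

```text
time: 13.65
ee_pos: [0.5551, -0.2603, 0.2615]
tcp_rot: [179.8, 0.1, 83.4]
wrist_force: [1.3, -0.3, -0.9]
opening: 0.0612
grasp_force: 0.0
```

Call:
step_arm --targets '[[0.8,[8,40,0],[0,0,0]],[0.8,[15,80,-5],[0,0,0]],[0.8,[22,120,-15],[0,0,0.015]],[0.8,[30,160,-30],[0,0,0.028]],[0.8,[36,190,-45],[0,0,0.028]],[0.8,[39,206,-56],[0,0,0.028]],[0.8,[40,212,-60],[0,0,0.028]],[0.8,[40,212,-60],[0,0,0.028]]]'

```text
time: 14.45
ee_pos: [0.5948, -0.0468, 0.1978]
tcp_rot: [-180.0, 0.0, 85.2]
wrist_force: [0.0, -0.9, -0.2]
opening: 0.068
grasp_force: 0.0
```

Run:
```python
from h import *
o=bot.get_obs();print(o['ee_pos'],o['tcp_rot'],o['opening'])
for n in('scene','side','wrist'):
    snap(n,n+'3'); X,im=pts(n+'3');x,y,z=X[...,0],X[...,1],X[...,2]
    hsv=cv2.cvtColor(im,cv2.COLOR_RGB2HSV)
    for nm,a,b,cx,cy,r in(('bot',.187,.21,.547,-.294,.04),('can',.215,.24,.441,-.29,.045),('sander',.031,.042,.595,-.047,.058),('jar',.07,.09,.61,.083,.04)):
        m=((z>a)&(z<b)&(np.hypot(x-cx,y-cy)<r)).astype(np.uint8)
        if m.sum()<50: continue
        k,l,st,_=cv2.connectedComponentsWithStats(m);P=X[l==1+np.argmax(st[1:,4])];Q=(P[:,:2]*1000).astype(np.float32)
        print(n,nm,len(P),[np.round(v,1) for v in cv2.minEnclosingCircle(Q)],[np.round(v,1) for v in cv2.minAreaRect(Q)],np.median(P[:,2]).round(4))
```

```text
[ 0.59480677 -0.0467697   0.19782862] [-1.79974698e+02  1.21977481e-02  8.52211499e+01] 0.06801951404586813
scene bot 458 [array([ 546.4, -294.9]), np.float64(21.4)] [array([ 546.4, -294.1]), array([40. , 40.9]), np.float64(16.0)] 0.1975
scene can 1126 [array([ 441.6, -288.4]), np.float64(32.1)] [array([ 441.5, -289.4]), array([62.3, 60.6]), np.float64(59.1)] 0.2275
scene sander 1016 [array([594.8, -47.8]), np.float64(56.3)] [array([594.6, -46.9]), array([103. ,  62.1]), np.float64(85.7)] 0.0358
scene jar 398 [array([606.2,  82.9]), np.float64(31.1)] [array([605.1,  82.7]), array([59.6, 51. ]), np.float64(78.9)] 0.0784
side bot 391 [array([ 546.7, -293.3]), np.float64(21.9)] [array([ 547.4, -293.5]), array([41.3, 40.4]), np.float64(59.6)] 0.1978
side can 819 [array([ 443.2, -290.1]), np.float64(31.3)] [array([ 442.6, -289.8]), array([60.3, 60.5]), np.float64(72.5)] 0.2278
side sander 703 [array([595.2, -45.9]), np.float64(56.1)] [array([595.4, -47.3]), array([103.3,  59.5]), np.float64(84.5)] 0.0361
side jar 295 [array([608.9,  81.6]), np.float64(30.0)] [array([608.8,  81.7]), array([59. , 55.2]), np.float64(88.9)] 0.0788
wrist sander 7763 [array([594.3, -45.8]), np.float64(56.1)] [array([594.5, -46.2]), array([98.9, 60.1]), np.float64(84.5)] 0.0364
wrist jar 5096 [array([608.9,  82.9]), np.float64(29.3)] [array([608.8,  83. ]), array([57.5, 57.4]), np.float64(44.8)] 0.0795
```

View pics/wrist3.png

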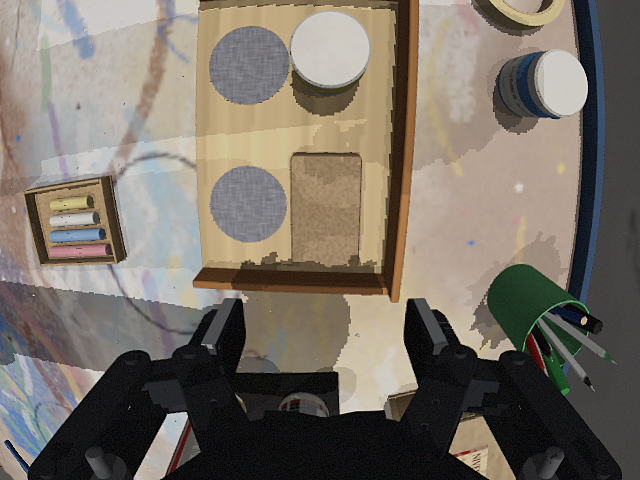

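The view shows the empty felt discs at (248,65) and (248,204), the sander at (326,208) and the jar lid at (330,50). The fingers straddle the block, so I'll lower.

Call:
step_arm --targets '[[0.8,[0,0,-20],[0,0,0]],[0.8,[0,0,-50],[0,0,0]],[0.8,[0,0,-80],[0,0,0]],[0.8,[0,0,-110],[0,0,0]],[0.8,[0,0,-140],[0,0,0]],[0.8,[0,0,-160],[0,0,0]],[0.8,[0,0,-170],[0,0,0]],[0.8,[0,0,-173],[0,0,0]]]' --force 30

```text
time: 15.4
ee_pos: [0.5946, -0.0476, 0.0244]
tcp_rot: [-180.0, 0.0, 85.1]
wrist_force: [0.2, 0.0, -0.1]
opening: 0.0685
grasp_force: 0.0
```

Call:
step_arm --targets '[[0.8,[0,0,-8],[0,0,0]],[0.8,[0,0,-14],[0,0,0]],[0.8,[0,0,-15],[0,0,0]],[0.6,[0,0,-15],[0,0,0]],[0.4,[0,0,-15],[0,0,0]],[0.4,[0,0,-15],[0,0,0]],[0.4,[0,0,-15],[0,0,0]]]'

```text
time: 16.1
ee_pos: [0.595, -0.0468, 0.01]
tcp_rot: [180.0, -0.0, 85.2]
wrist_force: [-0.7, 0.6, -0.1]
opening: 0.0598
grasp_force: 33.5
```

Run:
```python
from h import *
from scipy.optimize import minimize
X,im=pts('wrist3');hsv=cv2.cvtColor(im,cv2.COLOR_RGB2HSV);S=hsv[...,1].astype(int);x,y,z=X[...,0],X[...,1],X[...,2]
for n,cx,cy in(('feltcan',.537,.089),('feltbot',.522,-.039)):
    m=(S<60)&(np.hypot(x-cx,y-cy)<.045)&(z<.02)
    P=X[m];Q=(P[:,:2]*1000).astype(np.float32);print(n,m.sum(),[np.round(v,1) for v in cv2.minEnclosingCircle(Q)],[np.round(v,1) for v in cv2.minAreaRect(Q)],np.median(P[:,2]).round(4))
for f in('scene2','side2','scene3','side3'):
    X,im=pts(f);hsv=cv2.cvtColor(im,cv2.COLOR_RGB2HSV);H,S=hsv[...,0].astype(int),hsv[...,1].astype(int);x,y,z=X[...,0],X[...,1],X[...,2]
    for nm,m in(('pad',(H>105)&(H<130)&(S>150)&(np.hypot(x-.418,y-.302)<.09)&(z<.03)),('coaster',((H<6)|(H>174))&(S>150)&(np.hypot(x-.546,y-.305)<.055)&(z<.03))):
        P=X[m];Q=(P[:,:2]*1000).astype(np.float32);print(f,nm,m.sum(),[np.round(v,1) for v in cv2.minEnclosingCircle(Q)],[np.round(v,1) for v in cv2.minAreaRect(Q)],np.median(P[:,2]).round(4))
```

```text
feltcan 4969 [array([540.3,  92.1]), np.float64(40.6)] [array([537.4,  90. ]), array([73.3, 74. ]), np.float64(82.2)] 0.007
feltbot 4603 [array([521.8, -39. ]), np.float64(37.4)] [array([522. , -39.2]), array([73.6, 73.8]), np.float64(83.3)] 0.007
scene2 pad 999 [array([417.5, 302.1]), np.float64(65.0)] [array([416.6, 302.4]), array([ 73.3, 117.8]), np.float64(3.4)] 0.0085
scene2 coaster 591 [array([545.2, 303.5]), np.float64(42.4)] [array([546.6, 304.5]), array([81.3, 79.4]), np.float64(47.2)] 0.0087
side2 pad 459 [array([417.8, 301.8]), np.float64(62.1)] [array([418.9, 302.9]), array([ 71.7, 109.8]), np.float64(2.3)] 0.0096
side2 coaster 265 [array([547.6, 303.5]), np.float64(42.1)] [array([548.7, 308.5]), array([72.5, 77.6]), np.float64(56.9)] 0.0091
scene3 pad 1003 [array([415.5, 301.2]), np.float64(64.7)] [array([416.7, 300.7]), array([ 73.6, 115.8]), np.float64(2.6)] 0.0086
scene3 coaster 588 [array([545.2, 304.4]), np.float64(42.6)] [array([545.4, 303.5]), array([79.1, 78.8]), np.float64(61.7)] 0.0086
side3 pad 459 [array([420.6, 302.4]), np.float64(64.2)] [array([419. , 302.2]), array([ 71.1, 112.7]), np.float64(2.1)] 0.0094
side3 coaster 217 [array([548. , 302.2]), np.float64(41.9)] [array([547.7, 301.1]), array([77.1, 77.6]), np.float64(75.2)] 0.0096
```

Call:
step_arm --targets '[[0.4,[0,0,5],[0,0,0]],[0.4,[0,0,20],[0,0,0]],[0.4,[0,0,45],[0,0,0]],[0.4,[0,0,75],[0,0,0]],[0.4,[-5,8,100],[0,0,0]],[0.4,[-16,28,115],[0,0,0.02]],[0.4,[-34,56,120],[0,0,0.04]],[0.4,[-54,84,120],[0,0,0.06]]]'

```text
time: 16.9
ee_pos: [0.5411, 0.0378, 0.1323]
tcp_rot: [179.8, -0.0, 88.6]
wrist_force: [0.0, 0.4, -1.1]
opening: 0.0601
grasp_force: 33.4
```

Call:
step_arm --targets '[[0.4,[-22,30,0],[0,0,0.02]],[0.4,[-44,60,0],[0,0,0.04]],[0.4,[-66,90,0],[0,0,0.06]],[0.4,[-88,115,0],[0,0,0.073]],[0.4,[-106,138,0],[0,0,0.073]],[0.4,[-118,152,0],[0,0,0.073]],[0.4,[-123,158,0],[0,0,0.073]],[0.4,[-123,158,0],[0,0,0.073]]]'

```text
time: 17.7
ee_pos: [0.4178, 0.1957, 0.1308]
tcp_rot: [179.9, -0.0, 92.9]
wrist_force: [0.1, -0.5, -0.6]
opening: 0.0601
grasp_force: 33.4
```

```bash
cat > pad.py <<'E'
from h import *
import sys
n=sys.argv[1];o=bot.get_obs();print(np.round(o['ee_pos'],4),np.round(o['tcp_rot'],2),o['opening'])
snap('wrist',n);X,im=pts(n);hsv=cv2.cvtColor(im,cv2.COLOR_RGB2HSV);H,S=hsv[...,0].astype(int),hsv[...,1].astype(int);x,y,z=X[...,0],X[...,1],X[...,2]
for nm,m in(('pad',(H>105)&(H<130)&(S>120)&(np.hypot(x-.418,y-.302)<.075)&(z<.03)),('coaster',((H<6)|(H>174))&(S>130)&(np.hypot(x-.546,y-.305)<.055)&(z<.03)),('sander',(H<20)&(S>50)&(z>.03)&(np.hypot(x-o['ee_pos'][0],y-o['ee_pos'][1])<.07))):
    if m.sum()<30:continue
    P=X[m];Q=(P[:,:2]*1000).astype(np.float32);print(nm,m.sum(),[np.round(v,1) for v in cv2.minEnclosingCircle(Q)],[np.round(v,1) for v in cv2.minAreaRect(Q)],np.median(P[:,2]).round(4))
E
python3 pad.py w4
```

```text
[0.4178 0.1957 0.1308] [ 1.7993e+02 -3.0000e-02  9.2890e+01] 0.06012097949490289
pad 16401 [array([416.7, 303.1]), np.float64(67.5)] [array([416.5, 302.7]), array([ 75.1, 115.2]), np.float64(2.4)] 0.0094
coaster 7542 [array([545.4, 305.1]), np.float64(41.2)] [array([545.1, 304.4]), array([81.1, 80.7]), np.float64(27.0)] 0.0094
sander 35448 [array([415.8, 207.1]), np.float64(67.6)] [array([416.3, 198. ]), array([109.4, 109.3]), np.float64(48.3)] 0.1572
```

View pics/w4.png

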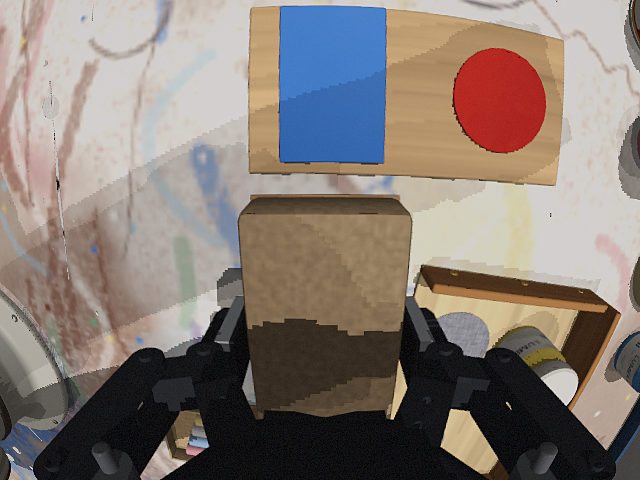

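The view shows the pad at (333,85) unobstructed, the coaster at (500,100) and the held sander nearly square to the pad. Next is the block's pose in the hand.

Run:
```python
from h import *
X,im=pts('w4');x,y,z=X[...,0],X[...,1],X[...,2]
c=np.array([.4178,.1957])
m=(abs(z-.157)<.004)&(np.hypot(x-c[0],y-c[1])<.075)
a=np.radians(2.9);u=np.array([np.cos(a),np.sin(a)]);v=np.array([-u[1],u[0]])
P=X[m];p=(P[:,:2]-c)@u*1000;q=(P[:,:2]-c)@v*1000
print(m.sum(),np.percentile(P[:,2],[2,50,98]))
Y=np.arange(5,46,4);L=[];Rr=[]
for k in Y:
    s=p[abs(q-k)<2];L.append(s.min());Rr.append(s.max())
print(np.round(L,1),np.round(Rr,1),np.degrees(np.arctan(-np.polyfit(Y,L,1)[0])),np.degrees(np.arctan(-np.polyfit(Y,Rr,1)[0])))
T=[q[abs(p-k)<2].max() for k in range(-26,27,4)];print(np.round(T,1))
# pad yaw by edges
hsv=cv2.cvtColor(im,cv2.COLOR_RGB2HSV);H,S=hsv[...,0].astype(int),hsv[...,1].astype(int)
b=(H>105)&(H<130)&(S>120)&(np.hypot(x-.418,y-.302)<.075)&(z<.03);P=X[b];c=np.array([.4167,.3027]);p=(P[:,:2]-c)@u*1000;q=(P[:,:2]-c)@v*1000
Y=np.arange(-50,51,5);L=[np.percentile(p[abs(q-k)<2.5],.5) for k in Y];R=[np.percentile(p[abs(q-k)<2.5],99.5) for k in Y]
print('pad',np.round(L,1),np.round(R,1),np.degrees(np.arctan(-np.polyfit(Y,L,1)[0])),np.degrees(np.arctan(-np.polyfit(Y,R,1)[0])))
K=np.arange(-30,31,5);B=[np.percentile(q[abs(p-k)<2.5],.5) for k in K];T=[np.percentile(q[abs(p-k)<2.5],99.5) for k in K];print(np.round(B,1),np.round(T,1),np.degrees(np.arctan([np.polyfit(K,B,1)[0],np.polyfit(K,T,1)[0]])))
```

```text
33144 [0.15434983 0.1571937  0.15854987]
[-45.4 -44.4 -37.4 -31.2 -31.1 -31.3 -31.2 -31.3 -31.2 -31.3 -31. ] [42.3 41.9 34.7 28.4 28.7 28.6 28.5 28.6 28.5 28.5 28.1] -17.976231847642538 17.9416408218374
[50.3 50.6 50.4 50.6 50.4 50.4 50.5 50.2 50.3 50.3 50.4 50.3 50.2 50.1]
pad [-37.8 -37.7 -36.9 -36.8 -36.6 -36.6 -37.2 -37.2 -36.3 -36.4 -36.5 -37.1
 -36.7 -37.2 -36.6 -36.4 -36.4 -36.4 -36.5 -36.4 -36.6] [36.4 36.2 36.1 36.8 36.6 36.5 36.5 36.4 36.4 36.3 37.  36.9 37.1 36.9
 37.  37.  37.1 37.1 37.1 37.1 37.1] -0.5032246708931527 -0.5318695539544455
[-56.2 -56.2 -56.2 -56.4 -56.3 -56.3 -56.3 -56.4 -57.2 -56.9 -56.8 -56.8
 -56.7] [56.8 57.  56.8 56.7 56.5 56.6 56.3 56.6 56.5 56.3 56.5 56.5 56.3] [-0.73252908 -0.48095841]
```

Call:
step_arm --targets '[[0.4,[0,18,0],[0,0,-0.01]],[0.4,[0,44,0],[0,0,-0.01]],[0.4,[0,72,-5],[0,0,-0.01]],[0.4,[0,92,-20],[0,0,-0.01]],[0.4,[0,103,-40],[0,0,-0.01]],[0.4,[-0.3,106.6,-62],[0,0,-0.01]],[0.4,[-0.3,106.6,-85],[0,0,-0.01]],[0.4,[-0.3,106.6,-100],[0,0,-0.01]]]'

```text
time: 18.55
ee_pos: [0.4179, 0.3008, 0.0281]
tcp_rot: [-179.9, 0.1, 92.2]
wrist_force: [-0.0, -0.6, -0.9]
opening: 0.0597
grasp_force: 33.3
```

Call:
step_arm --targets '[[0.4,[0,0,-8],[0,0,0]],[0.4,[0,0,-13],[0,0,0]],[0.4,[0,0,-15],[0,0,0]],[0.4,[0,0,-16],[0,0,0]],[0.4,[0,0,-16],[0,0,0]]]'

```text
time: 19.05
ee_pos: [0.4179, 0.302, 0.0144]
tcp_rot: [179.9, -0.0, 92.2]
wrist_force: [0.2, 0.5, -1.1]
opening: 0.0601
grasp_force: 33.3
```

Call:
step_arm --targets '[[0.4,[-0.3,0,-1],[0,0,0]],[0.4,[-0.3,0,-1.5],[0,0,0]],[0.4,[-0.3,0,-1.5],[0,0,0]]]'

```text
time: 19.35
ee_pos: [0.4175, 0.302, 0.013]
tcp_rot: [180.0, -0.0, 92.2]
wrist_force: [-1.1, -1.1, 5.1]
opening: 0.06
grasp_force: 33.9
```

Call:
step_arm --targets '[[0.7,[0,0,0],[0,0,0]],[0.8,[0,0,0],[0,0,0]],[0.8,[0,0,1],[0,0,0]],[0.8,[0,0,8],[0,0,0]],[0.8,[0,0,30],[0,0,0]],[0.8,[0,0,60],[0,0,0]],[0.8,[0,0,95],[0,0,0]],[0.8,[15,-18,125],[0,0,-0.02]]]'

```text
time: 20.15
ee_pos: [0.4316, 0.2848, 0.1395]
tcp_rot: [180.0, -0.1, 91.2]
wrist_force: [1.3, 1.2, 0.1]
opening: 0.0683
grasp_force: 0.0
```

Call:
step_arm --targets '[[0.8,[22,-25,12],[0,0,-0.03]],[0.85,[50,-56,15],[0,0,-0.06]],[0.85,[80,-90,15],[0,0,-0.09]],[0.85,[110,-125,15],[0,0,-0.12]],[0.85,[138,-158,15],[0,0,-0.13]],[0.85,[160,-184,15],[0,0,-0.13]],[0.85,[173,-198,15],[0,0,-0.13]],[0.85,[176,-201,15],[0,0,-0.13]]]'

```text
time: 20.95
ee_pos: [0.6093, 0.081, 0.1521]
tcp_rot: [-180.0, 0.0, 83.5]
wrist_force: [-0.6, 1.3, -0.4]
opening: 0.0728
grasp_force: 0.0
```

```bash
cat > chk.py <<'E'
from h import *
import sys
t=sys.argv[1];o=bot.get_obs();print(np.round(o['ee_pos'],4),np.round(o['tcp_rot'],2),round(o['opening'],4))
S=[('bot',.185,.21,.547,-.294,.04),('can',.215,.24,.441,-.29,.045),('sander',.032,.046,.417,.302,.07),('jar0',.07,.09,.61,.083,.04),('jar1',.07,.095,.546,.304,.045),('can0',.215,.24,.537,.089,.045),('bot0',.185,.21,.521,-.039,.04)]
for n in('scene','side','wrist'):
    if n[1] not in sys.argv[2]: continue
    snap(n,n+t);X,im=pts(n+t);x,y,z=X[...,0],X[...,1],X[...,2]
    for nm,a,b,cx,cy,r in S:
        m=((z>a)&(z<b)&(np.hypot(x-cx,y-cy)<r)).astype(np.uint8)
        if m.sum()<50: continue
        k,l,st,_=cv2.connectedComponentsWithStats(m);P=X[l==1+np.argmax(st[1:,4])];Q=(P[:,:2]*1000).astype(np.float32)
        print(n,nm,len(P),[np.round(v,1) for v in cv2.minEnclosingCircle(Q)],[np.round(v,1) for v in cv2.minAreaRect(Q)],np.median(P[:,2]).round(4))
E
python3 chk.py 5 cir
```

```text
[0.6093 0.081  0.1521] [-1.7999e+02  2.0000e-02  8.3500e+01] 0.0728
scene bot 475 [array([ 546.1, -293.6]), np.float64(21.3)] [array([ 546.2, -294. ]), array([41.8, 39.6]), np.float64(61.5)] 0.1973
scene can 1125 [array([ 442.3, -288.6]), np.float64(32.1)] [array([ 441.6, -289.4]), array([62. , 60.6]), np.float64(59.3)] 0.2276
scene sander 790 [array([414.6, 300.8]), np.float64(56.2)] [array([416.2, 301.8]), array([ 62.1, 105.8]), np.float64(2.6)] 0.0385
scene jar0 444 [array([607.5,  83.3]), np.float64(30.8)] [array([608.8,  82.7]), array([58.4, 57.3]), np.float64(76.0)] 0.0783
scene can0 218 [array([561.4,  85.5]), np.float64(23.8)] [array([560.3,  84.5]), array([38.4, 41.4]), np.float64(88.8)] 0.227
side bot 415 [array([ 547.4, -294.7]), np.float64(21.3)] [array([ 547.3, -294.5]), array([41.4, 40. ]), np.float64(71.1)] 0.1976
side can 825 [array([ 442.9, -288.5]), np.float64(31.7)] [array([ 442.7, -289.5]), array([61.1, 59.9]), np.float64(3.1)] 0.2279
side sander 388 [array([415.4, 302.7]), np.float64(59.0)] [array([417.1, 303. ]), array([ 59.6, 107.3]), np.float64(0.7)] 0.039
side jar0 290 [array([611.2,  81.5]), np.float64(33.4)] [array([609.4,  80.3]), array([57.5, 56.4]), np.float64(31.6)] 0.0791
side can0 66 [array([549. ,  86.2]), np.float64(13.7)] [array([550.7,  84.9]), array([26.7, 12.9]), np.float64(58.6)] 0.2242
wrist sander 3440 [array([416.9, 286.1]), np.float64(44.3)] [array([417.5, 285.5]), array([60.7, 68.1]), np.float64(2.0)] 0.0394
wrist jar0 6506 [array([608.7,  83.1]), np.float64(29.4)] [array([608.8,  83.2]), array([57.6, 58.2]), np.float64(17.3)] 0.0794
wrist can0 5504 [array([546.5,  89.3]), np.float64(14.0)] [array([548.3,  89.3]), array([19. , 27.6]), np.float64(2.5)] 0.2265
```

Call:
step_arm --targets '[[0.85,[0,2,-12],[0,0,0]],[0.85,[-0.4,2,-38],[0,0,0]],[0.85,[-0.4,2,-66],[0,0,0]],[0.85,[-0.4,2,-92],[0,0,0]],[0.85,[-0.4,2,-108],[0,0,0]],[0.85,[-0.4,2,-116],[0,0,0]],[0.85,[-0.4,2,-118],[0,0,0]],[0.7,[-0.4,2,-118],[0,0,0]]]' --force 40

```text
time: 21.9
ee_pos: [0.6083, 0.0851, 0.0351]
tcp_rot: [179.9, -0.0, 83.7]
wrist_force: [-0.1, -0.4, -0.0]
opening: 0.0604
grasp_force: 0.3
```

Call:
step_arm --targets '[[0.5,[0,0,0],[0,0,0]],[0.4,[0,0,0],[0,0,0]],[0.4,[0,0,0],[0,0,0]],[0.4,[0,0,0],[0,0,0]]]'

```text
time: 22.3
ee_pos: [0.6087, 0.085, 0.0357]
tcp_rot: [179.9, -0.0, 83.6]
wrist_force: [0.8, 0.6, 6.1]
opening: 0.0576
grasp_force: 44.0
```

Call:
step_arm --targets '[[0.4,[0,0,5],[0,0,0]],[0.4,[0,0,20],[0,0,0]],[0.4,[0,0,42],[0,0,0]],[0.4,[0,0,68],[0,0,0]],[0.4,[-3,6,88],[0,0,0]],[0.4,[-10,22,98],[0,0,0]],[0.4,[-20,45,100],[0,0,0]],[0.4,[-30,70,100],[0,0,0]]]'

```text
time: 23.1
ee_pos: [0.5773, 0.156, 0.135]
tcp_rot: [180.0, -0.0, 83.6]
wrist_force: [0.3, -0.9, -1.5]
opening: 0.0577
grasp_force: 43.1
```

Call:
step_arm --targets '[[0.4,[-10,20,0],[0,0,0]],[0.4,[-20,36,0],[0,0,0]],[0.4,[-28,44,0],[0,0,0]],[0.4,[-32,46,0],[0,0,0]],[0.4,[-33,46,0],[0,0,0]]]'

```text
time: 23.6
ee_pos: [0.5444, 0.201, 0.1344]
tcp_rot: [-180.0, 0.0, 83.7]
wrist_force: [-0.0, -0.1, -1.7]
opening: 0.0579
grasp_force: 43.1
```

```bash
python3 pad.py w6
python3 - <<'E'
from h import *
X,im=pts('w6');x,y,z=X[...,0],X[...,1],X[...,2]
hsv=cv2.cvtColor(im,cv2.COLOR_RGB2HSV)
m=(hsv[...,1]<60)&(hsv[...,2]>90)&(z>.15)&(z<.2);v,u=np.where(m);print(m.sum(),u.min(),u.max(),v.min(),v.max());P=X[m];print(np.percentile(P,[1,50,99],axis=0).round(4))
E
```

```text
[0.5444 0.201  0.1344] [-1.800e+02  1.000e-02  8.368e+01] 0.0579335100435885
pad 2017 [array([416.3, 302.9]), np.float64(67.7)] [array([416.7, 302.8]), array([ 76.4, 115.5]), np.float64(1.9)] 0.0093
coaster 9792 [array([545.5, 304.9]), np.float64(41.1)] [array([545.6, 304.3]), array([80.8, 80.8]), np.float64(68.1)] 0.0094
sander 2472 [array([542.6, 197.5]), np.float64(69.2)] [array([541.5, 199.2]), array([ 58.1, 135.3]), np.float64(70.9)] 0.2156
6424 120 529 292 416
[[0.5106 0.1802 0.1747]
 [0.5459 0.2179 0.1779]
 [0.5693 0.2275 0.1796]]
```

View pics/w6.png

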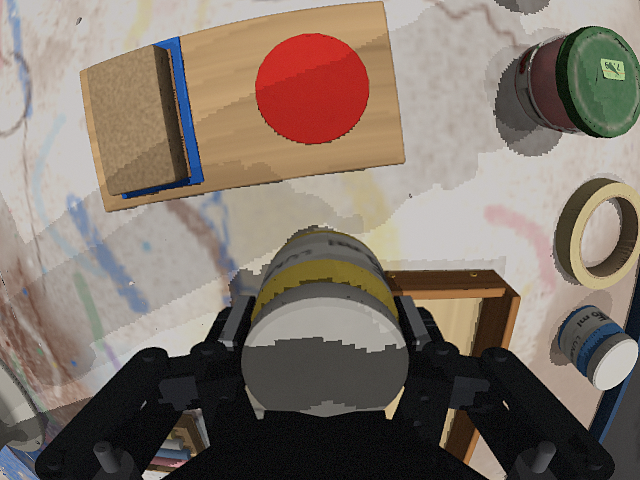

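The view shows the sander squarely on the pad at (140,120), the coaster clear at (312,88) and the jar held upright. The lid's front edge puts the jar centre about 2 mm behind the TCP. Next I place it.

Call:
step_arm --targets '[[0.4,[0,15,0],[0,0,0]],[0.4,[1,38,0],[0,0,0]],[0.4,[1.8,64,-3],[0,0,0]],[0.4,[1.8,86,-12],[0,0,0]],[0.4,[1.8,99,-26],[0,0,0]],[0.4,[1.8,104,-44],[0,0,0]],[0.4,[1.8,105.5,-62],[0,0,0]],[0.4,[1.8,105.5,-78],[0,0,0]]]'

```text
time: 24.45
ee_pos: [0.5465, 0.3062, 0.0543]
tcp_rot: [-179.9, 0.0, 83.6]
wrist_force: [-0.3, -0.8, -1.3]
opening: 0.058
grasp_force: 43.1
```

Call:
step_arm --targets '[[0.4,[0,0,-9],[0,0,0]],[0.4,[0,0,-14],[0,0,0]],[0.4,[0,0,-16.5],[0,0,0]],[0.4,[0,0,-17],[0,0,0]],[0.4,[0,0,-17],[0,0,0]]]'

```text
time: 24.95
ee_pos: [0.5471, 0.3064, 0.04]
tcp_rot: [179.9, -0.0, 83.6]
wrist_force: [0.2, -0.1, -1.3]
opening: 0.0575
grasp_force: 43.1
```

Call:
step_arm --targets '[[0.4,[-0.5,0,-1],[0,0,0]],[0.4,[-0.5,0,-2],[0,0,0]],[0.4,[-0.5,0,-2],[0,0,0]]]'

```text
time: 25.25
ee_pos: [0.5466, 0.3065, 0.0387]
tcp_rot: [179.9, -0.1, 83.6]
wrist_force: [-1.5, -1.1, 6.9]
opening: 0.0577
grasp_force: 44.1
```

Call:
step_arm --targets '[[0.7,[0,0,0],[0,0,0]],[0.85,[0,0,0],[0,0,0]],[0.85,[0,0,1],[0,0,0]],[0.85,[0,0,10],[0,0,0]],[0.85,[0,0,35],[0,0,0]],[0.85,[0,0,70],[0,0,0]],[0.85,[0,-10,110],[0,0,0]],[0.85,[0,-35,145],[0,0,0]]]'

```text
time: 26.05
ee_pos: [0.546, 0.2722, 0.1846]
tcp_rot: [180.0, -0.1, 83.7]
wrist_force: [1.5, 0.7, 1.2]
opening: 0.0727
grasp_force: 0.0
```

Call:
step_arm --targets '[[0.85,[0,-35,25],[0,0,0]],[0.72,[0,-75,45],[0,0,0]],[0.72,[0,-115,60],[0,0,0]],[0.72,[0,-155,70],[0,0,0]],[0.72,[0,-195,80],[0,0,0]],[0.72,[0,-225,88],[0,0,0]],[0.72,[0,-245,90],[0,0,0]],[0.72,[0,-250,90],[0,0,0]]]'

```text
time: 26.85
ee_pos: [0.5462, 0.0194, 0.2736]
tcp_rot: [179.9, 0.0, 83.5]
wrist_force: [-0.1, -0.2, 0.2]
opening: 0.0615
grasp_force: 0.0
```

```bash
python3 chk.py 7 ci
python3 - <<'E'
import cv2,numpy as np
a=cv2.imread('pics/scene7.png')[120:240,180:330];a=cv2.resize(a,None,fx=4,fy=4);cv2.imwrite('pics/c7.png',a)
E
```

```text
[0.5462 0.0194 0.2736] [179.91   0.    83.5 ] 0.0615
scene bot 476 [array([ 546.4, -294.1]), np.float64(21.7)] [array([ 545.9, -294.4]), array([40.8, 40.5]), np.float64(3.0)] 0.1973
scene can 1123 [array([ 442.3, -288.6]), np.float64(32.3)] [array([ 441.8, -288.8]), array([62.4, 60.2]), np.float64(57.6)] 0.2276
scene sander 794 [array([413.8, 301.8]), np.float64(57.0)] [array([415.9, 300.7]), array([ 61.1, 106.2]), np.float64(3.2)] 0.0385
scene jar1 380 [array([544.7, 303.2]), np.float64(31.0)] [array([544.4, 302.2]), array([59.6, 56.5]), np.float64(86.8)] 0.0811
side bot 414 [array([ 547.3, -293.4]), np.float64(21.7)] [array([ 547.1, -294.4]), array([39.6, 41.1]), np.float64(16.0)] 0.1976
side can 820 [array([ 443.8, -289.1]), np.float64(32.0)] [array([ 442.5, -289.7]), array([60.2, 61. ]), np.float64(44.1)] 0.2278
side sander 391 [array([417.6, 302.2]), np.float64(56.6)] [array([417. , 300.1]), array([ 59.9, 105.7]), np.float64(1.7)] 0.0391
side jar1 220 [array([544.8, 301.2]), np.float64(31.6)] [array([547.1, 302. ]), array([54.8, 61.3]), np.float64(1.7)] 0.0816
```

View pics/c7.png

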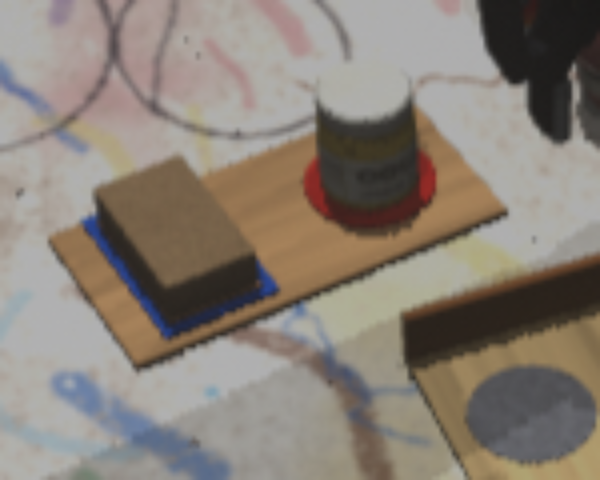

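The crop shows the sander square on the blue pad and the jar standing on the coaster within about 2 mm of its centre. Now I return the bottle.

Call:
step_arm --targets '[[0.72,[0,-20,0],[0,0,0]],[0.72,[0,-60,0],[0,0,0]],[0.72,[0,-105,0],[0,0,0]],[0.72,[0,-150,0],[0,0,0]],[0.72,[0,-195,0],[0,0,0]],[0.72,[1,-240,0],[0,0,0]],[0.72,[1,-275,0],[0,0,0]],[0.72,[1,-300,0],[0,0,0]]]' --force 60

```text
time: 27.75
ee_pos: [0.5474, -0.2798, 0.2717]
tcp_rot: [-180.0, -0.0, 83.6]
wrist_force: [1.0, 0.2, 0.7]
opening: 0.0616
grasp_force: 0.0
```

Call:
step_arm --targets '[[0.72,[0,-11,0],[0,0,0]],[0.72,[0,-13,-8],[0,0,0]],[0.72,[0,-13,-32],[0,0,0]],[0.72,[0,-13,-60],[0,0,0]],[0.72,[0,-13,-85],[0,0,0]],[0.72,[0,-13,-101],[0,0,0]],[0.72,[0,-13,-108],[0,0,0]],[0.72,[0,-13,-109],[0,0,0]]]'

```text
time: 28.55
ee_pos: [0.5472, -0.2902, 0.1625]
tcp_rot: [-179.9, -0.0, 83.7]
wrist_force: [-0.3, -0.5, -0.4]
opening: 0.0616
grasp_force: 0.0
```

Call:
step_arm --targets '[[0.5,[0,0,0],[0,0,0]],[0.4,[0,0,0],[0,0,0]],[0,[0,0,0],[0,0,0]],[0,[0,0,0],[0,0,0]],[0,[0,0,0],[0,0,0]],[0,[0,0,0],[0,0,0]]]'

```text
time: 29.15
ee_pos: [0.5477, -0.2919, 0.1647]
tcp_rot: [179.9, 0.0, 83.6]
wrist_force: [0.8, 0.6, 6.4]
opening: 0.0404
grasp_force: 61.3
```

Call:
step_arm --targets '[[0,[0,0,8],[0,0,0]],[0,[0,0,22],[0,0,0]],[0,[0,0,38],[0,0,0]],[0,[0,5,52],[0,0,0]],[0,[-1,16,60],[0,0,0]],[0,[-3,36,64],[0,0,0]],[0,[-6,60,65],[0,0,0]],[0,[-9,85,65],[0,0,0]]]'

```text
time: 29.95
ee_pos: [0.5376, -0.2045, 0.228]
tcp_rot: [-180.0, -0.0, 83.6]
wrist_force: [0.2, 0.1, -3.5]
opening: 0.0402
grasp_force: 61.4
```

Call:
step_arm --targets '[[0,[-3,28,0],[0,0,0]],[0,[-6,56,0],[0,0,0]],[0,[-9,84,0],[0,0,0]],[0,[-12,112,0],[0,0,0]],[0,[-14,138,0],[0,0,0]],[0,[-16,158,0],[0,0,0]],[0,[-17,167,0],[0,0,0]],[0,[-17,170,-3],[0,0,0]]]'

```text
time: 30.75
ee_pos: [0.5207, -0.0353, 0.2254]
tcp_rot: [180.0, -0.0, 83.7]
wrist_force: [-0.9, -0.1, -3.0]
opening: 0.0402
grasp_force: 61.3
```

Call:
step_arm --targets '[[0,[0,0,-12],[0,0,0]],[0,[0,0,-26],[0,0,0]],[0,[0,0,-38],[0,0,0]],[0,[0,0,-46],[0,0,0]],[0,[0,0,-50],[0,0,0]],[0,[0,0,-52],[0,0,0]],[0,[0,0,-52],[0,0,0]]]'

```text
time: 31.45
ee_pos: [0.5212, -0.0368, 0.1733]
tcp_rot: [180.0, -0.0, 83.6]
wrist_force: [-0.8, -1.0, -2.9]
opening: 0.0402
grasp_force: 61.4
```

Call:
step_arm --targets '[[0,[0.4,0,-3],[0,0,0]],[0,[0.4,0,-5.5],[0,0,0]],[0,[0.4,0,-7],[0,0,0]],[0,[0.4,0,-8],[0,0,0]],[0,[0.4,0,-8],[0,0,0]]]'

```text
time: 31.95
ee_pos: [0.5218, -0.0366, 0.1666]
tcp_rot: [179.9, -0.0, 83.6]
wrist_force: [-1.8, 0.7, 6.2]
opening: 0.0406
grasp_force: 62.3
```

Call:
step_arm --targets '[[0.6,[0,0,0],[0,0,0]],[0.75,[0,0,0],[0,0,0]],[0.75,[0,0,1],[0,0,0]],[0.75,[0,0,15],[0,0,0]],[0.75,[0,0,45],[0,0,0]],[0.75,[0,0,80],[0,0,0]],[0.9,[-2,-10,105],[0,0,0]],[1,[-10,-35,115],[0,0,0]]]'

```text
time: 32.75
ee_pos: [0.5124, -0.0711, 0.284]
tcp_rot: [179.8, -0.0, 83.8]
wrist_force: [0.6, -1.2, 0.5]
opening: 0.0854
grasp_force: 0.0
```

Call:
step_arm --targets '[[1,[-12,-40,0],[0,0,0]],[1,[-24,-80,0],[0,0,0]],[1,[-36,-120,0],[0,0,0]],[1,[-50,-160,0],[0,0,0]],[1,[-62,-195,0],[0,0,0]],[1,[-68,-214,0],[0,0,0]],[1,[-70,-219,0],[0,0,0]],[1,[-70,-219,0],[0,0,0]]]'

```text
time: 33.55
ee_pos: [0.4414, -0.2911, 0.2808]
tcp_rot: [180.0, 0.0, 83.6]
wrist_force: [0.2, 0.7, 0.7]
opening: 0.0855
grasp_force: 0.0
```

```bash
python3 chk.py 8 cir
```

```text
[ 0.4414 -0.2911  0.2808] [179.98   0.    83.56] 0.0855
scene can 1119 [array([ 442. , -287.9]), np.float64(32.4)] [array([ 441.6, -289.3]), array([61.5, 61.2]), np.float64(53.7)] 0.2276
scene sander 787 [array([414.3, 301.6]), np.float64(59.5)] [array([416.5, 301.7]), array([ 60.7, 107. ]), np.float64(1.9)] 0.0385
scene jar1 374 [array([546.4, 304.1]), np.float64(31.8)] [array([546.4, 304.9]), array([62. , 54.4]), np.float64(63.2)] 0.0813
scene bot0 370 [array([522.2, -41.1]), np.float64(22.5)] [array([521.4, -40.3]), array([41.8, 40.3]), np.float64(38.2)] 0.1987
side can 821 [array([ 442.9, -289.5]), np.float64(31.4)] [array([ 442.9, -289.7]), array([60.8, 59.9]), np.float64(23.0)] 0.2278
side sander 50 [array([433.5, 271.1]), np.float64(22.2)] [array([430.4, 269.5]), array([15.5, 44.2]), np.float64(28.4)] 0.0387
side jar1 222 [array([545.3, 303. ]), np.float64(31.3)] [array([545.8, 303.1]), array([56.4, 58.8]), np.float64(19.6)] 0.0816
side bot0 248 [array([521.7, -39.8]), np.float64(22.0)] [array([522.8, -39.9]), array([36.8, 43.4]), np.float64(2.6)] 0.1993
wrist can 8678 [array([ 442. , -287.8]), np.float64(31.2)] [array([ 442.1, -287.9]), array([61.5, 60.8]), np.float64(80.1)] 0.2286
```

Call:
step_arm --targets '[[1,[0.3,1,-12],[0,0,0]],[1,[0.3,1,-35],[0,0,0]],[1,[0.3,1,-60],[0,0,0]],[1,[0.3,1,-78],[0,0,0]],[1,[0.3,1,-86],[0,0,0]],[1,[0.3,1,-88.5],[0,0,0]],[0.8,[0.3,1,-88.5],[0,0,0]],[0.75,[0.3,1,-88.5],[0,0,0]]]'

```text
time: 34.5
ee_pos: [0.4423, -0.2897, 0.1929]
tcp_rot: [179.9, 0.0, 83.7]
wrist_force: [0.5, -0.3, -0.2]
opening: 0.0644
grasp_force: 0.1
```

Call:
step_arm --targets '[[0.5,[0,0,0],[0,0,0]],[0,[0,0,0],[0,0,0]],[0,[0,0,0],[0,0,0]],[0,[0,0,0],[0,0,0]]]'

```text
time: 34.9
ee_pos: [0.4425, -0.2901, 0.1938]
tcp_rot: [179.8, 0.1, 83.6]
wrist_force: [1.8, 1.2, 6.3]
opening: 0.0598
grasp_force: 65.0
```

Call:
step_arm --targets '[[0,[0,0,8],[0,0,0]],[0,[0,0,22],[0,0,0]],[0,[0,0,38],[0,0,0]],[0,[-2,5,52],[0,0,0]],[0,[-4,18,60],[0,0,0]],[0,[-8,40,64],[0,0,0]],[0,[-11,68,65],[0,0,0]],[0,[-14,98,65],[0,0,0]]]'

```text
time: 35.7
ee_pos: [0.4273, -0.1902, 0.257]
tcp_rot: [-180.0, -0.0, 83.6]
wrist_force: [0.7, 0.1, -2.4]
opening: 0.0592
grasp_force: 65.5
```

Call:
step_arm --targets '[[0,[-2,30,0],[0,0,0]],[0,[-3,60,0],[0,0,0]],[0,[-3,90,0],[0,0,0]],[0,[-3,120,0],[0,0,0]],[0,[-3,150,0],[0,0,0]],[0,[-3,180,0],[0,0,0]],[0,[-3,210,0],[0,0,0]],[0,[-1,236,0],[0,0,0]]]'

```text
time: 36.5
ee_pos: [0.4258, 0.0462, 0.2571]
tcp_rot: [180.0, -0.0, 83.7]
wrist_force: [-0.2, -0.1, -3.9]
opening: 0.059
grasp_force: 65.5
```

Call:
step_arm --targets '[[0,[6,22,0],[0,0,0]],[0,[22,36,0],[0,0,0]],[0,[42,43,0],[0,0,0]],[0,[64,45,0],[0,0,0]],[0,[85,45,0],[0,0,0]],[0,[102,45,0],[0,0,0]],[0,[109,45,0],[0,0,0]],[0,[110,45,-3],[0,0,0]]]'

```text
time: 37.3
ee_pos: [0.5368, 0.0897, 0.2537]
tcp_rot: [-180.0, 0.0, 83.6]
wrist_force: [-0.5, 0.5, -3.0]
opening: 0.0596
grasp_force: 65.8
```

Call:
step_arm --targets '[[0,[0,0,-12],[0,0,0]],[0,[0,0,-26],[0,0,0]],[0,[0,0,-38],[0,0,0]],[0,[0,0,-46],[0,0,0]],[0,[0,0,-50],[0,0,0]],[0,[0,0,-52],[0,0,0]],[0,[0,0,-52],[0,0,0]]]'

```text
time: 38.0
ee_pos: [0.5369, 0.0893, 0.2019]
tcp_rot: [180.0, -0.0, 83.6]
wrist_force: [-0.2, 0.0, -3.0]
opening: 0.0594
grasp_force: 65.8
```

Call:
step_arm --targets '[[0,[0.5,0,-3],[0,0,0]],[0,[0.5,0,-5],[0,0,0]],[0,[0.5,0,-6.5],[0,0,0]],[0,[0.5,0,-7.5],[0,0,0]],[0,[0.5,0,-7.5],[0,0,0]]]'

```text
time: 38.5
ee_pos: [0.5376, 0.0895, 0.1957]
tcp_rot: [179.9, -0.0, 83.6]
wrist_force: [-0.1, -0.1, 6.6]
opening: 0.0597
grasp_force: 66.9
```

Call:
step_arm --targets '[[0.8,[0,0,0],[0,0,0]],[0.9,[0,0,0],[0,0,0]],[1,[0,0,1],[0,0,0]],[1,[0,0,10],[0,0,0]],[1,[0,0,35],[0,0,0]],[1,[0,0,65],[0,0,0]],[1,[-8,0,90],[0,0,0]],[1,[-30,0,105],[0,0,0]]]'

```text
time: 39.3
ee_pos: [0.5081, 0.0893, 0.3012]
tcp_rot: [179.9, -0.0, 83.6]
wrist_force: [0.3, 0.2, 0.1]
opening: 0.0854
grasp_force: 0.0
```

Call:
step_arm --targets '[[1,[-35,0,0],[0,0,0]],[1,[-75,0,0],[0,0,0]],[1,[-110,0,0],[0,0,0]],[1,[-135,0,0],[0,0,0]],[1,[-150,0,0],[0,0,0]],[1,[-150,0,0],[0,0,0]]]'

```text
time: 39.9
ee_pos: [0.3562, 0.0893, 0.3008]
tcp_rot: [179.9, -0.1, 83.7]
wrist_force: [0.2, 0.3, 0.4]
opening: 0.0852
grasp_force: 0.0
```

```bash
python3 chk.py 9 cir
```

```text
[0.3562 0.0893 0.3008] [ 1.7986e+02 -5.0000e-02  8.3670e+01] 0.0852
scene sander 793 [array([415.7, 301. ]), np.float64(57.2)] [array([416.4, 301.2]), array([ 61.2, 103.9]), np.float64(0.2)] 0.0386
scene jar1 379 [array([545.6, 303. ]), np.float64(30.2)] [array([544.9, 302.2]), array([57.2, 54.5]), np.float64(62.6)] 0.0811
scene can0 647 [array([536.9,  90.5]), np.float64(32.3)] [array([537.1,  89.8]), array([61.3, 61.2]), np.float64(75.4)] 0.2289
scene bot0 365 [array([520.2, -39.7]), np.float64(21.8)] [array([521.1, -40.5]), array([41.1, 40.2]), np.float64(19.9)] 0.199
side sander 385 [array([417.7, 299.8]), np.float64(57.0)] [array([417.1, 299.9]), array([ 59.9, 106.6]), np.float64(2.8)] 0.0392
side can0 400 [array([538.3,  89.7]), np.float64(32.2)] [array([538.1,  89. ]), array([60.8, 61.1]), np.float64(2.3)] 0.2295
side bot0 259 [array([522.1, -39.3]), np.float64(21.9)] [array([521.2, -40.5]), array([40.6, 39.9]), np.float64(52.2)] 0.1991
wrist sander 2347 [array([416.4, 278.6]), np.float64(38.5)] [array([417.1, 277.8]), array([60.3, 52.7]), np.float64(1.8)] 0.0395
wrist jar1 420 [array([544.5, 288.3]), np.float64(23.7)] [array([544.6, 282.1]), array([47.4, 13.7]), np.float64(0.6)] 0.0817
wrist can0 4855 [array([536.2,  91.5]), np.float64(31.5)] [array([535.8,  91.8]), array([61.4, 61.1]), np.float64(83.0)] 0.2304
wrist bot0 1312 [array([520.3, -38.4]), np.float64(20.9)] [array([521.4, -35.4]), array([35.1, 41. ]), np.float64(66.0)] 0.1999
```

View pics/scene9.png

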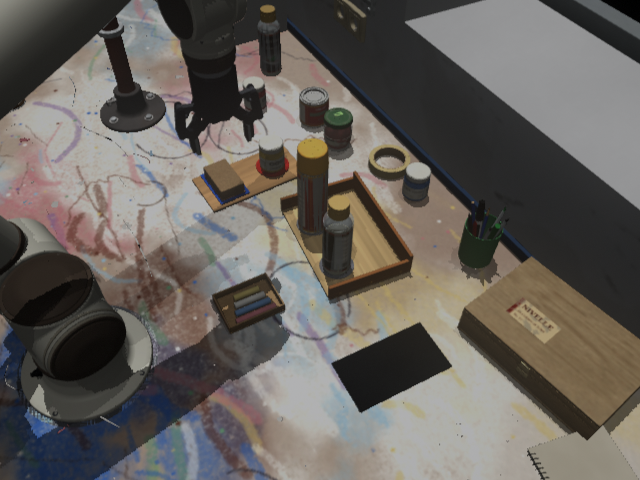

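View pics/wrist9.png

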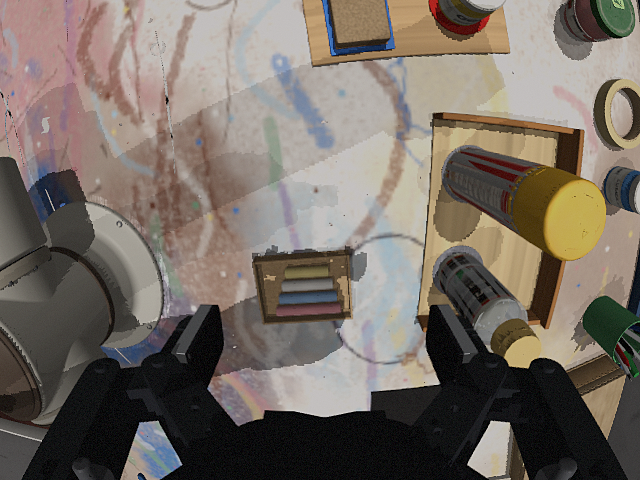

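The scene view shows the can and bottle upright on their own discs (cap pixels (312,150) and (340,205)), within about 1 mm of where they started. The sander is on the pad at (225,180), the jar is on the coaster at (272,155), and the gripper touches nothing.

```bash
python3 -c "
from workcell import bot
print(bot.job_done())"
```

```text
the job is handed in; nothing more can be done
None
```

The job is done and handed in at about 40 s: the sanding block is square on the blue pad, the yellow jar is within about 2 mm of the red coaster's middle, and the can and bottle are back upright on their original felt discs.

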